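# Lock the caddy's lid bolt for carrying

### The arm

A 6-joint arm with a two-finger parallel gripper is mounted at the origin on the work surface. World frame = base frame: x ahead of the robot, y to its left, z up, the work surface at z = 0. Lengths are in m, angles in rad, forces in N, time in s.
With the tool pointing down it reaches from about 0.35 to 0.775 m from the base axis. Payload 5.5 kg.
Tool frame: the origin (TCP) lies between the finger pads; the fingertips stand 8 mm ahead of it and the grasp point (between the pads) lies 11 mm behind it; z points along the fingers, y is the line along which they close (so a half turn about z gives the same grasp; the last joint's range is limited). The gripper opens to 85 mm and grips with 20 to 120 N. Pads are 22 mm wide; open, the fingers measure 114 mm over their backs; the gripper's body (76 mm by 85 mm) begins 54 mm behind the grasp point. The pads swing forward as they close: fully open they stand 13 mm farther back than shut.
Start: joints at [1.136, 0.313, 0.046, 1.304, 0, 1.431], TCP at [0.167, 0.55, 0.239] pointing down, gripper open.
Joint ranges: [-2.76, 2.76], [-0.86, 1.69], [-1.03, 1.26], [-2.2, 2.34], [-1.47, 1.5], [-3.14, 3.14]. Speed limits (rad/s): [2.57, 2.57, 3.14, 3.14, 3.14, 3.14].

### API

Orientations are given as a unit quaternion [w, x, y, z].
In Python, from workcell import status, vision, job gives the robot as it stands. The module is installed in compiled form; this text tells all that it offers.
- The arm moves only by the tool apply_moves, never from a script. Its argument "moves" is one flat list of numbers, 6 for each row, row after row: the shift along the world's x, y, z in units of 25 mm (1.0 is 25 mm), then the turn, a rotation vector about the world's x, y, z in rad. In form: [x, y, z, rx, ry, rz, x, y, z, rx, ry, rz, ...]. A call has 1 to 20 rows; each row is the pose to reach, as a shift and turn from the pose commanded when the call began; what a row does not reach only later rows make up. A row lasts 1/12 s, in which the tool goes at most 41.7 mm and 7.16 degrees, less where a joint would pass 70% of its speed; a pose out of reach is approached as far as the arm can. A call with a gripper value outside its range is refused whole. "claw" is the opening in per cent of the stroke, from 0 (shut) to 100 (fully open), set as the call begins (left out, the last holds). The fingers move at their own pace and stop on an object; "newtons" is the grip in N (left out, the last holds). Time passes only in rows, so rows that repeat a pose let the fingers close. It gives the time, the measured TCP pose, the force, the opening and the grip force at its end, in the units of the state.
- status.get_state(): the state, without advancing time (a new reading comes with each control period).
- vision.read_camera(name): name is "scene" or "top" or "wrist"; returns a dict with "image" (420x560x3 uint8, blue, green, red), "camera_matrix" (3x3 intrinsics, pixels), "camera_from_world" (4x4, takes a point from world to camera coordinates). Camera axes: x right, y down, z forward; pixel columns grow to the right and rows downward; lengths in m; the calibration is good to about 2 mm. The wrist camera is an equidistant fisheye: a pixel r from the principal point sees the ray r / f radians off the axis. A picture is of the moment at which its call begins. There is no depth.
- job.hand_in(): hands the job in; it is judged then, once.
The state is a dict: "clock": time; "joint_pos": joint angles; "qvel": joint speeds; "tau": joint torques, N m; "tcp_pos": TCP position; "orientation": TCP orientation; "wrist_force": force on the tool from outside, world axes, zero at the start; "ft_torque": the same for the moment, N m; "finger_gap": finger opening in m; "grip_force": force on a finger pad.
Only numpy, scipy, OpenCV 4.12 (cv2) and the standard library are available. Lean on these libraries where they do the work, as an engineer would, in place of code of your own. Each camera call takes 0.05 s, during which the arm holds its last target. There are 200 camera calls.

### The job

Lock the caddy for carrying: slide the long grip of the bolt on its lid, which passes beneath the carry bar, all the way towards the keeper until it is fully home against its end stop, then let go. Work gently: grip the bolt lightly, do not shove the caddy along the table or bear down on it, and leave the jars and everything else standing around it alone.

Things in the scene. Friction and masses are not known exactly. Their poses are not given: they have to be found in the camera images.
- caddy: White plastic caddy with a closed hinged lid, loose on the table, 1.5 to 3 kg, 178 x 320 x 112 mm to the lid's flat top. Origin: centre of its underside; z up; its long side and the bolt's track lie along its y axis, the keeper at the +y end; x runs across. It slides on the table if the bolt is pushed hard at the stop (from about 8 N).
- lock_bolt (a joint): Travel of the lock bolt along the caddy's +y, m: 0 unlocked, 0.150 fully home at the hard end stop; starts at 0 to 0.035, slides with about 3 N, stays where left. Its grip is a grey ribbed fin 110 mm long (y), 12 mm wide (x), from 4 to 32 mm above the lid top; a steel rod projects 25 mm from its +y end. At 0 the fin's middle is 85 mm to the -y side of the carry bar.
- bolt_front (a point): Middle of the top edge of the fin's +y (keeper) end, 32 mm above the lid top. The fin is thin plastic: hold it with no more than about 40 N a finger.
- bolt_tail (a point): Middle of the top edge of the fin's -y end, 110 mm from bolt_front.
- carry_bar (a point): Middle of the top face of the fixed grey carry bar that crosses the lid along x like a bridge over the bolt: 138 mm long, 28 mm wide along y, top 54 and underside 42 mm above the lid top, on two legs 62 mm to either side. The fin passes under it; fingers holding the fin cannot.
- keeper (a point): White keeper near the +y end: a small staple 30 mm wide, 20 mm along y, 33 mm high that the rod enters. This point is the top edge of its -y face, 121 mm from the carry bar's middle; at home the fin's end stands 1 mm from that face.
- jar_tall: Closed glass jar, 76 mm across, 150 mm high, loose, behind the caddy. Origin: centre of its underside.
- jar_short: Closed glass jar, 84 mm across, 100 mm high, loose, behind the caddy. Origin: centre of its underside.
- shaker: White ceramic shaker with a steel top, 42 mm across, 85 mm high, loose, in front of the caddy. Origin: centre of its underside.
- measuring_cup: Steel measuring cup, 76 mm across, 50 mm high, with a flat handle reaching 110 mm from the middle along its +y, loose. Origin: centre of its underside.
- silicone_lid: Round orange silicone lid, 128 mm across, with a knob, 26 mm high, lying loose. Origin: centre of its underside.
- bowl: White bowl, 130 mm across, 55 mm high, loose. Origin: centre of its underside.

How it is judged:
At the end, for the whole second after the job is handed in: The bolt is within 2 mm of its end stop (joint above 0.148) and still; the caddy stands flat and at rest within 10 mm of where it started (its keeper within 15 mm); the jars, shaker, measuring cup, lid and bowl are within 30 mm of where they stood (value of joint lock_bolt above 0.148 m and velocity of joint lock_bolt between -0.005 and 0.005 m/s and distance of caddy from where it was at the start of the episode below 0.01 m and distance of keeper from where it was at the start of the episode below 0.015 m and angle between caddy's own z axis and vertical below 0.05 rad and linear speed of caddy below 0.01 m/s and distance of each of jar_tall, jar_short, shaker, measuring_cup, silicone_lid, bowl from where it was at the start of the episode below 0.03 m); the robot touches nothing.
It fails at once if the caddy was shoved more than 10 mm, or its keeper end swung more than 15 mm (distance of caddy from where it was at the start of the episode above 0.01 m or distance of keeper from where it was at the start of the episode above 0.015 m).
It fails at once if the fingers gripped or pressed the caddy or its bolt with more than 100 N (contact force between the fingers and caddy above 100 N).
It fails at once if a jar, the shaker, the cup, the lid or the bowl was moved more than 30 mm or a jar or the shaker tipped (distance of any of jar_tall, jar_short, shaker, measuring_cup, silicone_lid, bowl from where it was at the start of the episode above 0.03 m or angle between any of jar_tall, jar_short, shaker's own z axis and vertical above 0.3 rad).
It also fails if it takes over 45 s, if anything falls off the work surface, if the arm or the gripper's body presses on something with over 40 N, if the wrist force passes 120 N, or if a joint passes its speed limit or range.

## Working session

There is one attempt and no reset: what is moved stays moved. The work goes in short steps, Python scripts to look and compute and a tool call to move; the robot and the scene stay as the last step left them, time stands still between calls to the robot, and variables do not carry over. Pictures are saved under pics/ and viewed, at most 10 in all, crops included, and the job is handed in when it is done.

Besides the shell and the picture viewer there is one more tool, called after ">>>" by a JSON object that holds its "name" and its "arguments", one argument or row to a line. apply_moves: Moves the arm, as the interface text tells. Its arguments: {"type":"object","properties":{"moves":{"type":"array","items":{"type":"number"}},"claw":{"type":"number"},"newtons":{"type":"number"}},"required":["moves"]}

```bash
mkdir -p pics; python3 - <<'E'
from workcell import status, vision
import cv2,pickle
s=status.get_state();print(s['clock'],s['tcp_pos'],s['orientation'],s['finger_gap'])
d={}
for n in ['scene','top']:
    r=vision.read_camera(n);d[n]=r;cv2.imwrite(f'pics/{n}0.png',r['image'])
    print(r['camera_matrix'],r['camera_from_world'].round(3))
pickle.dump(d,open('cams.pkl','wb'))
E
```

```text
0.0 [0.16684729 0.54974237 0.23842022] [-2.55872826e-04  1.46847401e-01  9.89158740e-01 -8.73416440e-04] 0.08543157404940525
[[499.44639544   0.         274.77357082]
 [  0.         499.44639544 208.30404584]
 [  0.           0.           1.        ]] [[-0.591  0.807  0.002  0.366]
 [ 0.593  0.436 -0.677 -0.274]
 [-0.547 -0.399 -0.736  1.724]
 [ 0.     0.     0.     1.   ]]
[[434.99865853   0.         279.91495647]
 [  0.         434.99865853 209.61117191]
 [  0.           0.           1.        ]] [[ 0.028 -0.999  0.034 -0.046]
 [-0.995 -0.032 -0.099  0.583]
 [ 0.1   -0.031 -0.995  1.141]
 [ 0.     0.     0.     1.   ]]
```

View pics/scene0.png

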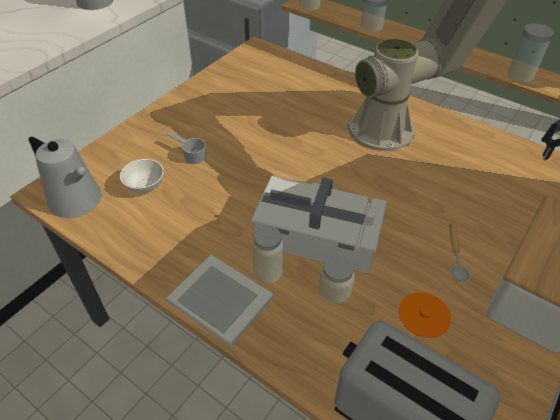

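View pics/top0.png

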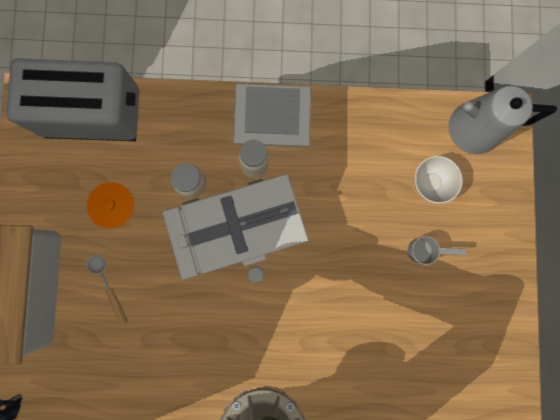

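The scene shows the caddy with the carry bar at about (321,203), and the jars at (268,255) and (337,280). In the top view the caddy is centred near (235,227), with the bar crossing there and the fin apparently on the right. I'll enlarge this area to tell the keeper end.

```bash
python3 - <<'E'
import cv2,pickle,numpy as np
d=pickle.load(open('cams.pkl','rb'))
a=cv2.resize(d['top']['image'][165:290,150:320],None,fx=4.7,fy=4.7,interpolation=cv2.INTER_CUBIC)
cv2.imwrite('pics/topc.png',a)
b=cv2.resize(d['scene']['image'][165:305,240:400],None,fx=4.2,fy=4.2,interpolation=cv2.INTER_CUBIC)
cv2.imwrite('pics/scenec.png',b)
E
```

```text
(no output)
```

View pics/topc.png

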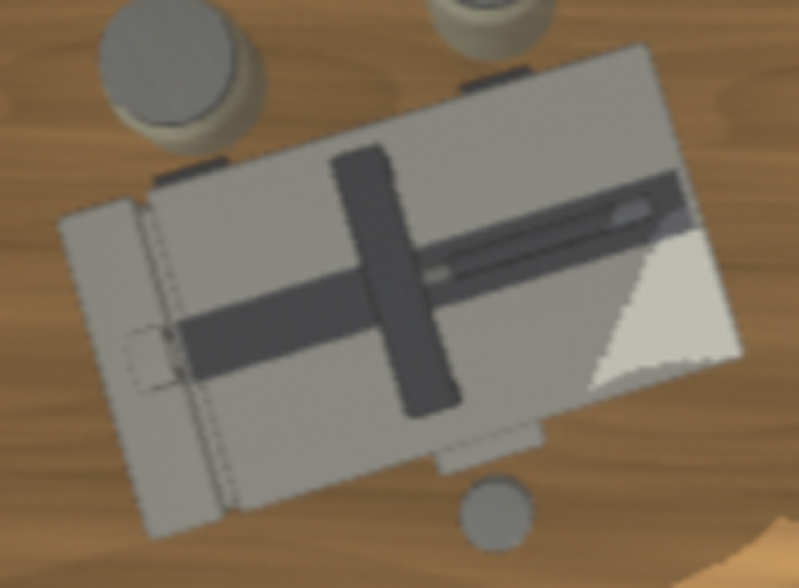

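View pics/scenec.png

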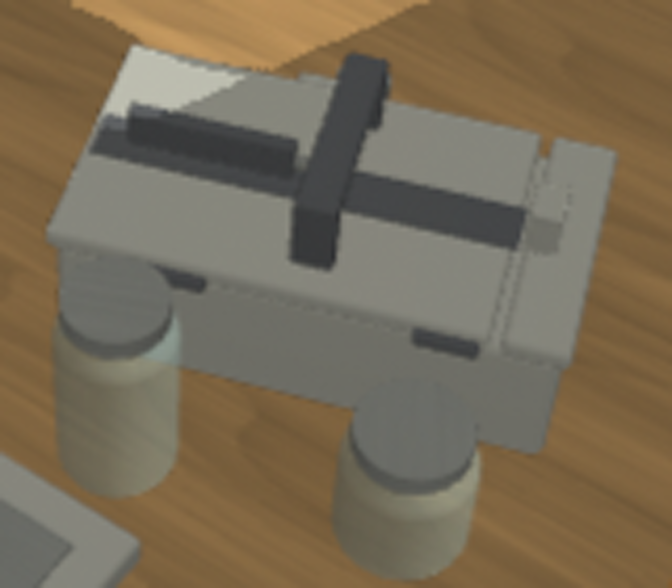

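The top crop shows the keeper at the left (world +y), its −y edge near crop (175,355). The bar centre is near (396,282), and the fin runs from about (450,265) to (650,207). In the scene crop the fin top runs from (133,105) to (298,142). The bar, jars and shaker are clear.

```bash
cat > h.py <<'E'
import numpy as np,cv2,pickle
from scipy.optimize import least_squares
def ray(r,px,z):
    M=r['camera_from_world'];R=M[:3,:3];t=M[:3,3];c=-R.T@t
    d=R.T@np.linalg.inv(r['camera_matrix'])@np.array([px[0],px[1],1.]);return c+d*(z-c[2])/d[2]
E
python3 - <<'E'
from h import *
d=pickle.load(open('cams.pkl','rb'))
T=lambda p,z:ray(d['top'],(150+p[0]/4.7-.4,165+p[1]/4.7-.4),z)
S=lambda p,z:ray(d['scene'],(240+p[0]/4.2-.4,165+p[1]/4.2-.4),z)
bar=np.mean([T(p,.166) for p in [(332,160),(380,147),(460,402),(411,418)]],0)
e=T((436,410),.166)-T((356,153),.166);print('bar',bar,'len',np.linalg.norm(e),'dir',e)
sb=np.mean([S(p,.166) for p in [(348,55),(388,62),(337,212),(293,205)]],0);print('bar scene',sb)
k=T((175,355),.145);print('keeper',k,np.linalg.norm((k-bar)[:2]))
u=(k-bar)[:2];u/=np.linalg.norm(u);v=np.array([-e[1],e[0]]);v=v[:2]/np.linalg.norm(v[:2]);print('axis',u,v)
for p in [(450,265),(650,207)]: q=T(p,.144);print('T fin',q,(q-bar)[:2]@u)
for p in [(133,105),(298,142)]: q=S(p,.144);print('S fin',q,(q-sb)[:2]@u)
c=[T(p,.112) for p in [(60,217),(645,43),(742,355),(152,540)]]
print('lid',np.mean(c,0),[(c[0]-c[1])[:2]/np.linalg.norm((c[0]-c[1])[:2]),(c[3]-c[2])[:2]/np.linalg.norm((c[3]-c[2])[:2])])
E
```

```text
bar [0.53183826 0.08331269 0.166     ] len 0.13558348817962718 dir [-0.12788643 -0.0450327   0.        ]
bar scene [0.5350575  0.08418156 0.166     ]
keeper [0.49208822 0.19517568 0.145     ] 0.11871559583759304
axis [-0.33483414  0.94227708] [ 0.33213998 -0.94323011]
T fin [0.54231276 0.05739168 0.144     ] -0.027931998499790604
T fin [ 0.57551553 -0.04460023  0.144     ] -0.13515405711113115
S fin [ 0.57515723 -0.04462182  0.144     ] -0.13479523505310642
S fin [0.54050072 0.05692006 0.144     ] -0.02751046553983888
lid [0.53226193 0.08372557 0.112     ] [array([-0.32057272,  0.94722391]), array([-0.32519906,  0.94564558])]
```

>>> {"name": "apply_moves", "arguments": {
  "moves": [16.16,-23.3,0,0,0,-0.942,16.16,-23.3,0,0,0,-0.942,16.16,-23.3,0,0,0,-0.942,16.16,-23.3,0,0,0,-0.942,16.16,-23.3,0,0,0,-0.942,16.16,-23.3,0,0,0,-0.942,16.16,-23.3,0,0,0,-0.942,16.16,-23.3,0,0,0,-0.942,16.16,-23.3,0,0,0,-0.942,16.16,-23.3,0,0,0,-0.942,16.16,-23.3,0,0,0,-0.942,16.16,-23.3,0,0,0,-0.942,16.16,-23.3,0,0,0,-0.942,16.16,-23.3,0,0,0,-0.942,16.16,-23.3,0,0,0,-0.942,16.16,-23.3,0,0,0,-0.942,16.16,-23.3,0,0,0,-0.942,16.16,-23.3,0,0,0,-0.942,16.16,-23.3,0,0,0,-0.942,16.16,-23.3,0,0,0,-0.942],
  "claw": 60,
  "newtons": 20
}}

```text
clock: 1.77
tcp_pos: [0.5704, -0.0323, 0.2385]
orientation: [-0.001, 0.58, 0.815, -0.0]
wrist_force: [-0.9, 0.8, 0.0]
finger_gap: 0.0512
grip_force: 0.0
```

```bash
python3 - <<'E'
from workcell import status, vision
import cv2,pickle
s=status.get_state();print(s['clock'],s['tcp_pos'],s['orientation'],s['finger_gap'],s['wrist_force'],s['joint_pos'],s['qvel'])
r=vision.read_camera('wrist');pickle.dump(r,open('w1.pkl','wb'));cv2.imwrite('pics/w1.png',r['image']);print(r['camera_matrix'],r['camera_from_world'])
E
```

```text
1.7667 [ 0.57041345 -0.03226407  0.23851863] [-1.03241902e-03  5.80050839e-01  8.14579568e-01 -2.91184756e-04] 0.05120400406392736 [-0.86114429  0.75896372  0.00220178] [-1.97151430e-01  3.07965883e-01  3.68737761e-02  1.30182656e+00
  3.13685182e-04  1.04043126e+00] [ 0.02796399 -0.02431712 -0.01261244  0.00202297  0.00063949 -0.00087691]
[[325.1922621    0.         283.9257383 ]
 [  0.         325.1922621  208.99756957]
 [  0.           0.           1.        ]] [[ 0.94532057  0.32613198 -0.00263617 -0.52730937]
 [ 0.31133354 -0.89995909  0.30519675 -0.24603861]
 [ 0.09716198 -0.2893295  -0.95228567  0.3149594 ]
 [ 0.          0.          0.          1.        ]]
```

View pics/w1.png

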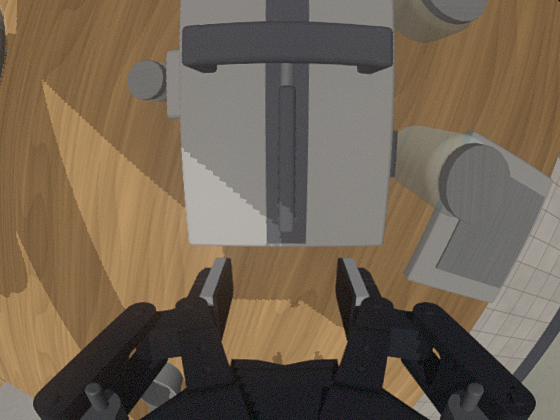

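The wrist view shows the fin top from (288,87) to about (286,207), with the lighter end face down to row 231. The bar spans (183..392, 25–68).

```bash
cat >> h.py <<'E'
def fish(r,px,z):
    K=r['camera_matrix'];M=r['camera_from_world'];R=M[:3,:3];t=M[:3,3];c=-R.T@t
    v=np.array([px[0]-K[0,2],px[1]-K[1,2]]);n=np.linalg.norm(v);th=n/K[0,0]
    d=R.T@np.array([*(np.sin(th)*v/n),np.cos(th)]);return c+d*(z-c[2])/d[2]
E
python3 - <<'E'
from h import *
r=pickle.load(open('w1.pkl','rb'))
u=np.array([-.327,.945]);x=np.array([.945,.327]);tcp=np.array([.5704,-.0323])
for n,p,z in [('front',(288,87),.144),('tail',(286,207),.144),('tailbot',(286,231),.116),('barL',(184,45),.166),('barR',(392,45),.166),('lidL',(189,245),.112),('lidR',(382,245),.112)]:
    q=fish(r,p,z);print(n,q.round(4),'rel tcp: y',((q[:2]-tcp)@u).round(4),'x',((q[:2]-tcp)@x).round(4))
print(-r['camera_from_world'][:3,:3].T@r['camera_from_world'][:3,3])
E
```

```text
front [0.5417 0.0565 0.144 ] rel tcp: y 0.0933 x 0.0019
tail [ 0.5688 -0.0261  0.144 ] rel tcp: y 0.0063 x 0.0006
tailbot [ 0.5788 -0.0546  0.116 ] rel tcp: y -0.0239 x 0.0007
barL [0.4687 0.0623 0.166 ] rel tcp: y 0.1227 x -0.0651
barR [0.5954 0.1066 0.166 ] rel tcp: y 0.1231 x 0.069
lidL [ 0.5009 -0.0984  0.112 ] rel tcp: y -0.0398 x -0.0872
lidR [ 0.6665 -0.0412  0.112 ] rel tcp: y -0.0398 x 0.0879
[0.54447439 0.04167481 0.37363143]
```

The camera sits on the +y side, so the fin's tail top is at row 231, and front and tail agree with the 110 mm length. Descending, with the pads about 11 mm inside the tail.

>>> {"name": "apply_moves", "arguments": {
  "moves": [0.1,-0.18,-1.2,0,0,0,0.1,-0.18,-2.4,0,0,0,0.1,-0.18,-3.4,0,0,0,0.1,-0.18,-4.0,0,0,0,0.1,-0.18,-4.2,0,0,0,0.1,-0.18,-4.3,0,0,0,0.1,-0.18,-4.4,0,0,0,0.1,-0.18,-4.4,0,0,0,0.1,-0.18,-4.4,0,0,0]
}}

```text
clock: 2.57
tcp_pos: [0.5743, -0.0366, 0.1307]
orientation: [0.001, 0.58, 0.815, 0.0]
wrist_force: [0.6, -0.7, -0.9]
finger_gap: 0.0511
grip_force: 0.0
```

```bash
python3 - <<'E'
from workcell import status, vision
import cv2,pickle
s=status.get_state();print(s['clock'],s['tcp_pos'],s['finger_gap'],s['wrist_force'])
r=vision.read_camera('wrist');pickle.dump(r,open('w2.pkl','wb'));cv2.imwrite('pics/w2.png',r['image'])
E
```

```text
2.5667 [ 0.57434722 -0.03663479  0.13066497] 0.05111304971765158 [ 0.58653365 -0.65907809 -0.9478347 ]
```

View pics/w2.png

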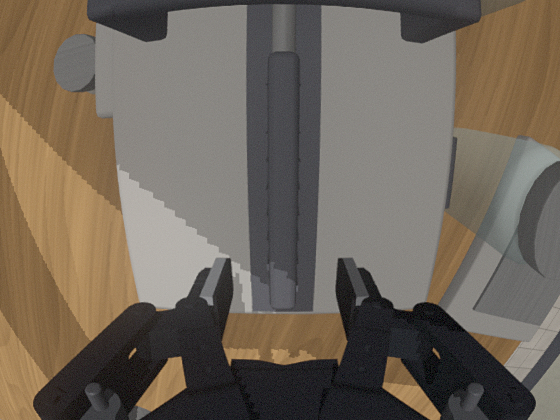

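The fin is centred between the fingers (fin column 283, pads 231 and 338), with its tail at row 307 just behind the pads. I'll lower 4 mm and close lightly.

>>> {"name": "apply_moves", "arguments": {
  "moves": [0,0,-0.16,0,0,0,0,0,-0.16,0,0,0,0,0,-0.16,0,0,0,0,0,-0.16,0,0,0,0,0,-0.16,0,0,0,0,0,-0.16,0,0,0,0,0,-0.16,0,0,0,0,0,-0.16,0,0,0,0,0,-0.16,0,0,0,0,0,-0.16,0,0,0],
  "claw": 0,
  "newtons": 20
}}

```text
clock: 3.45
tcp_pos: [0.5737, -0.0368, 0.1254]
orientation: [0.0, 0.58, 0.815, 0.0]
wrist_force: [0.6, 0.2, 0.3]
finger_gap: 0.0112
grip_force: 23.9
```

Gripped at 24 N with an 11 mm gap. Sliding 90 mm towards the bar.

>>> {"name": "apply_moves", "arguments": {
  "moves": [-0.03,0.1,0,0,0,0,-0.1,0.3,0,0,0,0,-0.2,0.57,0,0,0,0,-0.29,0.85,0,0,0,0,-0.39,1.13,0,0,0,0,-0.49,1.42,0,0,0,0,-0.59,1.7,0,0,0,0,-0.68,1.98,0,0,0,0,-0.78,2.27,0,0,0,0,-0.88,2.55,0,0,0,0,-0.98,2.84,0,0,0,0,-1.06,3.07,0,0,0,0,-1.12,3.25,0,0,0,0,-1.16,3.36,0,0,0,0,-1.17,3.4,0,0,0,0,-1.17,3.4,0,0,0,0,-1.17,3.4,0,0,0,0]
}}

```text
clock: 4.87
tcp_pos: [0.5443, 0.0488, 0.1253]
orientation: [-0.0, 0.58, 0.815, 0.001]
wrist_force: [2.4, 1.8, 0.0]
finger_gap: 0.0118
grip_force: 23.9
```

```bash
python3 - <<'E'
from workcell import vision
import cv2
r=vision.read_camera('wrist')['image'];t=vision.read_camera('top')['image']
cv2.imwrite('pics/m3.png',cv2.hconcat([cv2.resize(r,(400,300)),cv2.resize(t[165:290,150:320],(400,300),interpolation=cv2.INTER_CUBIC)]))
E
```

```text
(no output)
```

View pics/m3.png

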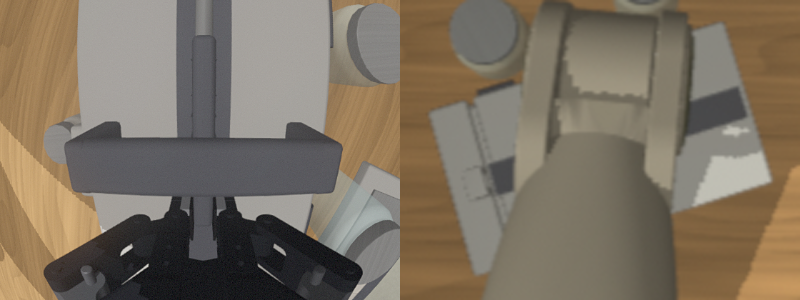

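The wrist view shows the fin held, now passed under the bar (its front at about half-scale (204,38)), with the fingers clear of the bar. The caddy has not moved visibly. I'll release, lift, and hop over the bar.

>>> {"name": "apply_moves", "arguments": {
  "moves": [0,0,0,0,0,0,0,0,0,0,0,0,0,0,0,0,0,0,0,0,0,0,0,0,0,0,0,0,0,0,0,0,1,0,0,0,0,0,2.2,0,0,0,0,0,3.4,0,0,0,0,0,3.6,0,0,0,-0.3,0.9,3.6,0,0,0,-0.63,1.85,3.6,0,0,0,-0.965,2.8,3.6,0,0,0,-0.965,2.8,3.6,0,0,0,-0.965,2.8,3.6,0,0,0,-0.965,2.8,3.6,0,0,0],
  "claw": 50
}}

```text
clock: 6.22
tcp_pos: [0.5203, 0.118, 0.2151]
orientation: [0.0, 0.58, 0.815, -0.0]
wrist_force: [0.4, 0.3, -0.3]
finger_gap: 0.0426
grip_force: 0.0
```

```bash
python3 - <<'E'
from workcell import vision
import cv2,pickle
r=vision.read_camera('wrist');pickle.dump(r,open('w3.pkl','wb'));cv2.imwrite('pics/w3.png',r['image'])
E
```

```text
(no output)
```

View pics/w3.png

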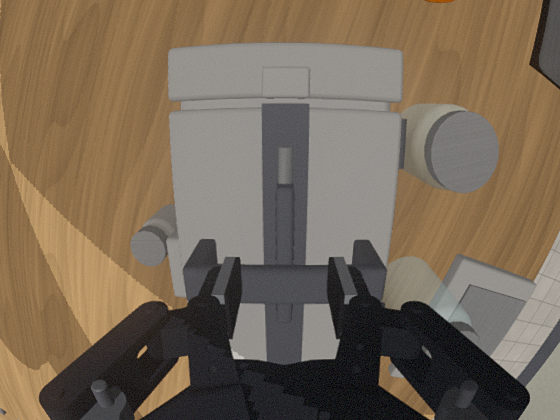

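The fin front is at (285,186), the bar's +y top edge at row 266, and the keeper's −y top edge at (286,97). The pads are centred on the fin.

```bash
python3 - <<'E'
from h import *
r=pickle.load(open('w3.pkl','rb'))
u=np.array([-.326,.9454]);x=np.array([.9454,.326]);tcp=np.array([.5203,.118])
for n,p,z in [('front',(285,186),.144),('bar+edge',(285,266),.166),('keeper',(286,97),.145)]:
    q=fish(r,p,z);print(n,q.round(4),'y',((q[:2]-tcp)@u).round(4),'x',((q[:2]-tcp)@x).round(4))
E
```

```text
front [0.511  0.1443 0.144 ] y 0.0279 x -0.0002
bar+edge [0.5263 0.1001 0.166 ] y -0.0189 x -0.0002
keeper [0.4927 0.1987 0.145 ] y 0.0853 x 0.0003
```

>>> {"name": "apply_moves", "arguments": {
  "moves": [-0.04,0.11,-0.2,0,0,0,-0.04,0.11,-1.2,0,0,0,-0.04,0.11,-2.2,0,0,0,-0.04,0.11,-3.0,0,0,0,-0.04,0.11,-3.4,0,0,0,-0.04,0.11,-3.56,0,0,0,-0.04,0.11,-3.56,0,0,0,-0.04,0.11,-3.56,0,0,0]
}}

```text
clock: 6.93
tcp_pos: [0.5199, 0.1208, 0.127]
orientation: [0.0, 0.58, 0.815, 0.0]
wrist_force: [0.5, -0.1, 0.2]
finger_gap: 0.0425
grip_force: 0.0
```

>>> {"name": "apply_moves", "arguments": {
  "moves": [0,0,0,0,0,0,0,0,0,0,0,0,0,0,0,0,0,0,0,0,0,0,0,0,0,0,0,0,0,0,0,0,0,0,0,0,0,0,0,0,0,0,0,0,0,0,0,0],
  "claw": 0,
  "newtons": 20
}}

```text
clock: 7.6
tcp_pos: [0.5197, 0.121, 0.1275]
orientation: [0.001, 0.58, 0.815, 0.001]
wrist_force: [-1.8, 0.2, 7.0]
finger_gap: 0.0115
grip_force: 26.2
```

Gripped. Sliding 50 mm, easing 0.5 mm up, then creeping to the stop.

>>> {"name": "apply_moves", "arguments": {
  "moves": [-0.03,0.08,0.02,0,0,0,-0.1,0.28,0.02,0,0,0,-0.18,0.52,0.02,0,0,0,-0.26,0.76,0.02,0,0,0,-0.34,1.0,0.02,0,0,0,-0.43,1.24,0.02,0,0,0,-0.51,1.48,0.02,0,0,0,-0.58,1.68,0.02,0,0,0,-0.63,1.83,0.02,0,0,0,-0.65,1.89,0.02,0,0,0,-0.65,1.89,0.02,0,0,0,-0.65,1.89,0.02,0,0,0]
}}

```text
clock: 8.6
tcp_pos: [0.5032, 0.1693, 0.1275]
orientation: [0.0, 0.579, 0.815, 0.001]
wrist_force: [-0.4, -1.3, 5.2]
finger_gap: 0.0115
grip_force: 26.2
```

>>> {"name": "apply_moves", "arguments": {
  "moves": [-0.013,0.038,0,0,0,0,-0.026,0.076,0,0,0,0,-0.04,0.113,0,0,0,0,-0.052,0.15,0,0,0,0,-0.052,0.15,0,0,0,0,-0.052,0.15,0,0,0,0]
}}

```text
clock: 9.1
tcp_pos: [0.5021, 0.1726, 0.1275]
orientation: [0.001, 0.58, 0.815, 0.001]
wrist_force: [0.1, -2.1, 5.0]
finger_gap: 0.0115
grip_force: 26.2
```

>>> {"name": "apply_moves", "arguments": {
  "moves": [-0.007,0.019,0,0,0,0,-0.013,0.038,0,0,0,0,-0.013,0.038,0,0,0,0,-0.013,0.038,0,0,0,0]
}}

```text
clock: 9.43
tcp_pos: [0.5018, 0.1735, 0.1275]
orientation: [0.001, 0.58, 0.815, 0.001]
wrist_force: [-0.4, -3.5, 6.1]
finger_gap: 0.0114
grip_force: 26.2
```

>>> {"name": "apply_moves", "arguments": {
  "moves": [-0.007,0.019,0,0,0,0,-0.013,0.038,0,0,0,0,-0.013,0.038,0,0,0,0,-0.013,0.038,0,0,0,0]
}}

```text
clock: 9.77
tcp_pos: [0.5014, 0.1744, 0.1274]
orientation: [0.001, 0.58, 0.815, 0.0]
wrist_force: [0.5, -3.7, 5.4]
finger_gap: 0.0117
grip_force: 26.2
```

>>> {"name": "apply_moves", "arguments": {
  "moves": [-0.007,0.019,0,0,0,0,-0.013,0.038,0,0,0,0,-0.013,0.038,0,0,0,0,-0.013,0.038,0,0,0,0]
}}

```text
clock: 10.1
tcp_pos: [0.5013, 0.175, 0.1275]
orientation: [0.001, 0.58, 0.815, 0.0]
wrist_force: [0.4, -4.0, 4.8]
finger_gap: 0.0112
grip_force: 26.2
```

>>> {"name": "apply_moves", "arguments": {
  "moves": [-0.007,0.019,0,0,0,0,-0.013,0.038,0,0,0,0,-0.013,0.038,0,0,0,0,-0.013,0.038,0,0,0,0]
}}

```text
clock: 10.43
tcp_pos: [0.5012, 0.1751, 0.1275]
orientation: [0.002, 0.58, 0.815, -0.0]
wrist_force: [1.8, -7.8, 6.0]
finger_gap: 0.0114
grip_force: 26.1
```

```bash
python3 - <<'E'
from workcell import vision
import cv2,pickle
r=vision.read_camera('wrist');pickle.dump(r,open('w4.pkl','wb'))
cv2.imwrite('pics/w4.png',cv2.resize(r['image'][20:220,180:400],None,fx=3,fy=3,interpolation=cv2.INTER_CUBIC))
E
```

```text
(no output)
```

View pics/w4.png

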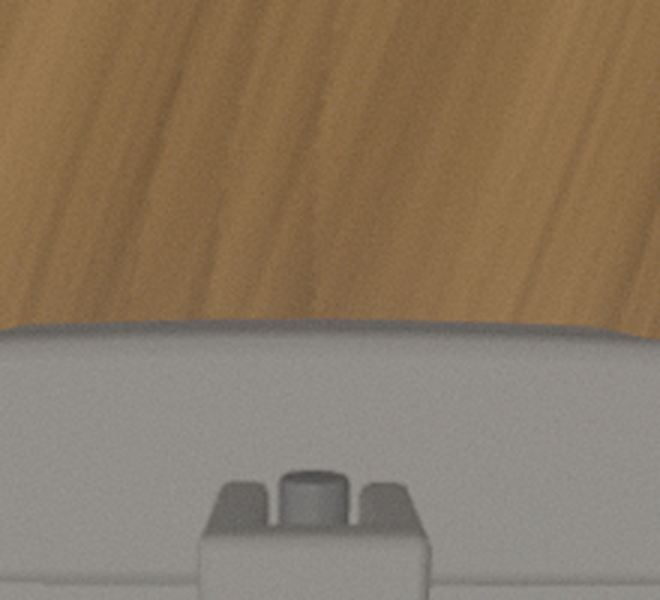

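The rod pokes through the keeper (crop (315,500)). The force jumped to 8 N with no motion, so the bolt is at the stop. Releasing and lifting away.

>>> {"name": "apply_moves", "arguments": {
  "moves": [0,0,0,0,0,0,0,0,0,0,0,0,0,0,0,0,0,0,0,0,0,0,0,0,0,0,0,0,0,0,0,0,0.5,0,0,0,0,0,1.5,0,0,0,0,0,2.7,0,0,0,0,0,3.9,0,0,0,0,0,5,0,0,0,0,0,5,0,0,0,0,0,5,0,0,0],
  "claw": 50
}}

```text
clock: 11.48
tcp_pos: [0.5014, 0.1762, 0.2536]
orientation: [0.001, 0.58, 0.815, 0.002]
wrist_force: [-0.5, -0.2, -1.0]
finger_gap: 0.0429
grip_force: 0.0
```

```bash
python3 - <<'E'
from workcell import vision
import cv2,pickle
r=vision.read_camera('wrist');pickle.dump(r,open('w5.pkl','wb'))
cv2.imwrite('pics/w5.png',cv2.resize(r['image'][80:280,180:400],None,fx=3,fy=3,interpolation=cv2.INTER_CUBIC))
E
```

```text
(no output)
```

View pics/w5.png

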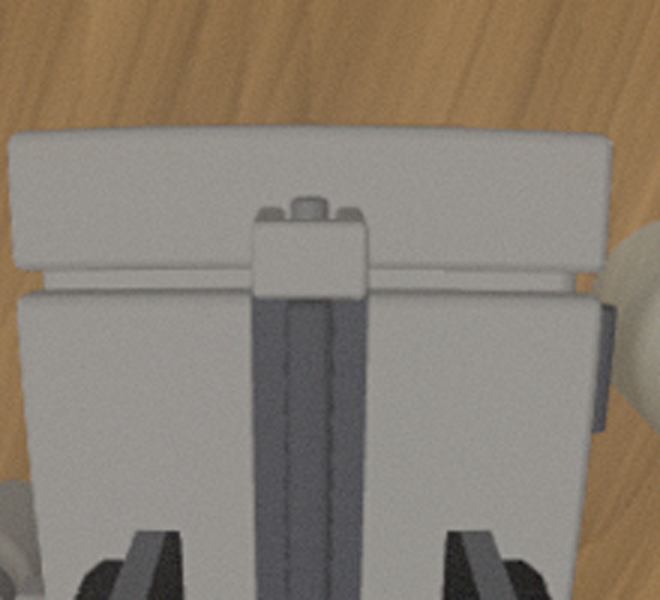

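The fin's front (crop row ~298) stands against the keeper face with the rod through it, and the gripper is clear. Handing in.

```bash
python3 -c "
from workcell import job
print(job.hand_in())"
```

```text
the job is handed in; nothing more can be done
None
```

I slid the bolt to its end stop in two light grips, let go and lifted clear, and handed the job in at about 11.5 s; the last picture shows the fin against the keeper, but the hand-in returned no verdict.

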